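# Level the inspection shelf and hold the level down

### The job

The bottle inspection shelf has sunk at its front foot: lay the red spirit level on the middle of the shelf, pointing front to back, and press it down flat, then turn the black hand knob of the front levelling foot until the bubble sits between the two black lines. Then go back to the level and press it lightly but steadily onto the shelf with the fingers, and finish there, still pressing with the bubble centred, so that I can nip up the lock nut. Leave the bottles, caps and spanner where they are.

Things in the scene. Friction and masses are not known exactly. Their poses are not given: they have to be found in the camera images.
- level: Red spirit level, a bar 160 mm long (x axis) x 24 wide (y) x 40 high (z), about 0.3 kg, on the table at the start. Origin at the centre of its underside, z up. Same both ways round. The vial lies along x in the middle of its top, between two solid end blocks, each 46 mm long, centred 57 mm from the middle, top 40 mm above the underside: the places to press.
- bubble (a joint): Bubble's place along the vial, m: 0 centred, + towards the level's +x end. White, 22 mm long, in a yellow-green vial; it runs to the higher end, 3 mm per mm/m of slope, settles in about 1.5 s, stops at 18.5 mm. It lies between the two black rings (inner edges 26 mm apart) within 2 mm of 0. With the level on the shelf it starts 5 to 13 mm off, towards the back of the shelf.
- shelf: White shelf plate 220 mm deep (x) x 300 wide (y) x 12 thick, top 80 mm above the table, on two rear feet and one levelling foot in front. Origin at table height midway between the rear feet, 100 mm behind the plate's middle; x to its back, y to its left, z up. A 15 mm high stop runs along the rear edge. It cannot be shoved; only its front-to-back slope changes, by a few mm/m.
- shelf_mid (a point): Middle of the shelf plate's top face, 80 mm above the table. x points to the back of the shelf (away from the knob), y to the left, z up. The level belongs here, its length along this x.
- foot_knob (a point): Top centre of the levelling foot's hand knob: black, ribbed, 40 mm across, 30 tall (92 to 122 mm above the table; the steel lug under it tops out at 68), 140 mm in front of the shelf's middle. Turns about the vertical, several turns, friction 0.12 N m, stays where left. Clockwise from above raises the shelf's front: 1 rad moves the bubble 3.5 mm towards the front; 1.5 to 3.8 rad are needed.
- flacon_left: Bystander: square perfume bottle 34 x 34 mm, 57 mm tall with its gold cap, standing on the shelf 115 to 122 mm left of the shelf's middle line, near the rear corner. Origin at the centre of its underside.
- flacon_right: Bystander: amber square perfume bottle 34 x 34 mm, 57 mm tall with its silver cap, standing on the shelf 115 to 122 mm right of the middle line, near the rear corner. Origin at the centre of its underside.
- bottle_gold: Bystander: amber square perfume bottle 42 x 42 mm, 85 mm tall with its gold cap, on the table behind the level. Origin at the centre of its underside.
- bottle_silver: Bystander: clear square perfume bottle 40 x 40 mm, 87 mm tall with its silver cap, on the table behind the level. Origin at the centre of its underside.
- cap_gold: Bystander: loose gold bottle cap, 33 mm in diameter, 36 mm tall, standing on the table in front. Origin at the centre of its underside.
- cap_silver: Bystander: loose silver bottle cap, 33 mm in diameter, 36 mm tall, standing on the table in front. Origin at the centre of its underside.
- spanner: Bystander: steel spanner 170 mm long (x axis), lying on the table to the right of the foot. Origin at the middle of its underside.
Not all that is in view belongs to the job. Of the things shaped like the level, the red one is meant.

How it is judged:
By the outcome, as a careful person would: the job done as asked, in the order asked, and still so for the second after the job is handed in, while the arm keeps its last pose, push and grip.
It also fails if it takes over 72 s, if anything falls off the work surface, if the arm or the gripper's body presses on something with over 40 N, if the wrist force passes 120 N, or if a joint passes its speed limit or range.

### The arm

A 6-joint arm with a two-finger parallel gripper is mounted at the origin on the work surface. World frame = base frame: x ahead of the robot, y to its left, z up, the work surface at z = 0. Lengths are in m, angles in rad, forces in N, time in s.
With the tool pointing down it reaches from about 0.35 to 0.775 m from the base axis. Payload 5.5 kg.
Tool frame: the origin (TCP) lies midway between the tips of the shut fingers; the grasp point (between the pads) lies grasp_offset behind it (grasp_offset is the distance from the TCP to the grasp point, in m); z points along the fingers, y is the line along which they close (so a half turn about z gives the same grasp; the last joint's range is limited). The gripper opens to 85 mm and grips with 20 to 120 N. Pads are 22 mm wide; open, the fingers measure 114 mm over their backs; the gripper's body (76 mm by 85 mm) begins 54 mm behind the grasp point. The pads swing forward as they close: fully open they stand 13 mm farther back than shut.
Start: joints at [-1.471, 0.313, 0.046, 1.304, 0, 1.431], TCP at [0.137, -0.559, 0.231] pointing down, gripper open.
Joint ranges: [-2.76, 2.76], [-0.86, 1.69], [-1.03, 1.26], [-2.2, 2.34], [-1.47, 1.5], [-3.14, 3.14]. Speed limits (rad/s): [2.57, 2.57, 3.14, 3.14, 3.14, 3.14].

### API

Orientations are given as a unit quaternion [w, x, y, z].
In Python, from workcell import * gives the robot as it stands.
- The arm moves only by the tool step_arm, never from a script. Its argument "deltas" is a list of rows, each a list of 7 numbers: the shift along the world's x, y, z in mm, then the turn, a rotation vector about the world's x, y, z in degrees, then the gripper's target within -1 to 1 (fully open at 1, half-way at 0, shut at -1). A call has 1 to 5 rows; each row shifts and turns the commanded pose from where the row before left it; what a row does not reach is not made up. A row lasts 1/10 s, in which the tool goes at most 50 mm and 8.59 degrees, less where a joint would pass 70% of its speed; a pose out of reach is approached as far as the arm can. A call is refused whole if a number of a shift passes 50 or a number of a turn 8.59, either way. A call with a gripper value outside its range is refused whole. The fingers move at their own pace and stop on an object; "newtons" is the grip in N (left out, the last holds). Time passes only in rows, so rows that do not move let the fingers close. It gives the time, the measured TCP pose, the force, the opening and the grip force at its end, in the units of the state.
- get_state(): the state, without advancing time (a new reading comes with each control period).
- read_camera(name): name is "side" or "top" or "wrist"; returns a dict with "image" (384x512x3 uint8, red, green, blue), "z_map" (384x512 float32, m along the optical axis (not along the pixel's ray), 0 where there is no reading), "K" (3x3 intrinsics, pixels), "world_from_camera" (4x4, takes a point from camera to world coordinates). Camera axes: x right, y down, z forward; pixel columns grow to the right and rows downward; lengths in m; the calibration is good to about 2 mm. A picture is of the moment at which its call begins.
- hand_in(): hands the job in; it is judged then, once.
The state is a dict: "clock": time; "joint_pos": joint angles; "qvel": joint speeds; "tau": joint torques, N m; "tcp_pos": TCP position; "orientation": TCP orientation; "wrist_force": force on the tool from outside, world axes, zero at the start; "ft_torque": the same for the moment, N m; "finger_gap": finger opening in m; "grip_force": force on a finger pad.
Only numpy, scipy, OpenCV 4.12 (cv2) and the standard library are available. Lean on these libraries where they do the work, as an engineer would, in place of code of your own. Each camera call takes 0.05 s, during which the arm holds its last target. There are 200 camera calls.

## Working session

There is one attempt and no reset: what is moved stays moved. The work goes in short steps, Python scripts to look and compute and a tool call to move; the robot and the scene stay as the last step left them, time stands still between calls to the robot, and variables do not carry over. Pictures are saved under pics/ and viewed, at most 10 in all, crops included, and the job is handed in when it is done.

Besides the shell and the picture viewer there is one more tool, called after ">>>" as name([rows], argument=value, ...), one row to a line, values as JSON. step_arm: Moves the arm, as the interface text tells. Its arguments: {"type":"object","properties":{"deltas":{"type":"array","items":{"type":"array","items":{"type":"number"}}},"newtons":{"type":"number"}},"required":["deltas"]}

```bash
ls; mkdir -p pics
cat > h.py <<'E'
from workcell import *
import numpy as np, cv2
def save(n,im): cv2.imwrite('pics/'+n+'.png',im[:,:,::-1])
def ray(c,u,v,z):
    T=c['world_from_camera'];d=T[:3,:3]@np.linalg.inv(c['K'])@[u,v,1];o=T[:3,3]
    return o+d*(z-o[2])/d[2]
def pts(c):
    T=c['world_from_camera'];v,u=np.mgrid[:384,:512];z=c['z_map']
    p=np.stack([u,v,np.ones_like(u)],-1)@np.linalg.inv(c['K']).T*z[...,None]
    return p@T[:3,:3].T+T[:3,3]
E
python3 - <<'E'
from h import *
s=get_state();print(s)
a=read_camera('top');b=read_camera('side')
save('t0',a['image']);save('s0',b['image'])
np.savez('c0',top=a,side=b)
for c in(a,b):print(c['K'],c['world_from_camera'])
E
```

```text
pics
{'clock': 0.0, 'joint_pos': array([-1.47061333e+00,  3.14034433e-01,  4.49866237e-02,  1.30360012e+00,
       -9.86723821e-07,  1.43120710e+00]), 'qvel': array([ 7.08464535e-04, -2.86125591e-04,  1.22466543e-03, -2.53998099e-03,
        1.08546701e-04,  9.70218751e-05]), 'tau': array([ 1.54651898e-04, -4.80620420e+01,  2.98535371e+01,  1.90619688e-02,
        1.16721371e-04, -1.56448226e-05]), 'tcp_pos': array([ 0.13649691, -0.55804146,  0.23039264]), 'orientation': array([-9.25633064e-04,  9.92821838e-01,  1.19599086e-01,  1.77467590e-05]), 'wrist_force': array([-0.38007698, -0.54490523, -1.19037411]), 'ft_torque': array([ 0.05346268,  0.01689168, -0.00517173]), 'grip_force': 0.0, 'finger_gap': 0.08534616468764222}
[[392.07204296   0.         259.03370977]
 [  0.         392.07204296 192.77538726]
 [  0.           0.           1.        ]] [[-0.02031491 -0.99751397  0.06747733  0.43328667]
 [-0.99970935  0.02114321  0.01158368  0.05586491]
 [-0.01298157 -0.0672224  -0.99765356  1.16874621]
 [ 0.          0.          0.          1.        ]]
[[365.02437788   0.         257.33538065]
 [  0.         365.02437788 188.1910304 ]
 [  0.           0.           1.        ]] [[-0.80210098 -0.44599316  0.39714496  0.14492579]
 [-0.5968224   0.57537896 -0.55923347  0.60712617]
 [ 0.02090545 -0.68558672 -0.72769073  0.78718796]
 [ 0.          0.          0.          1.        ]]
```

View pics/t0.png

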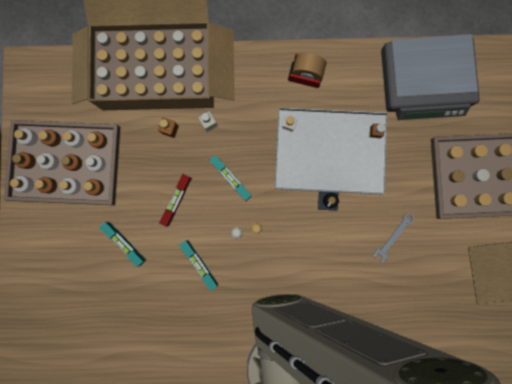

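View pics/s0.png

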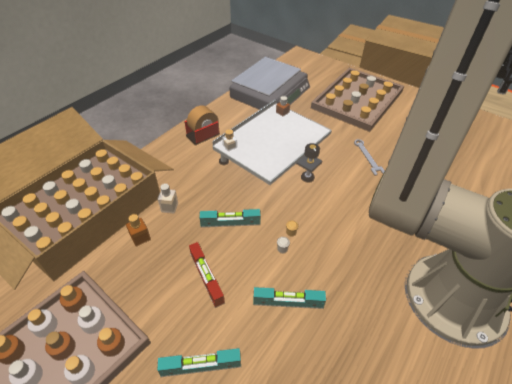

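The top view shows the red level at about (175,200). Lookalikes are the teal levels at (230,177), (122,243) and (199,265), and the red-based tape dispenser at (307,70). By the description I choose the red bar at (175,200). The shelf is at (331,150) and the black knob at (328,200).

Run:
```python
from h import *
d=np.load('c0.npz',allow_pickle=True);a=d['top'].item();im=a['image'].astype(int)
P=pts(a)
R,G,B=im[...,0],im[...,1],im[...,2]
m=((R>90)&(G<60)&(B<60)).astype(np.uint8)
m[:150]=0;m[:,:150]=0;m[:,200:]=0;m[240:]=0
c=np.concatenate(cv2.findContours(m,0,1)[0]);r=cv2.minAreaRect(c);print('level px',r)
bx=cv2.boxPoints(r);w=np.array([ray(a,*q,.04) for q in bx]);print(w.round(4),w.mean(0))
# shelf
s=(abs(P[...,2]-.08)<.012)&(np.minimum(np.minimum(R,G),B)>130)
s=s.astype(np.uint8);s[:,:260]=0;s[:,400:]=0
c=max(cv2.findContours(s,0,1)[0],key=cv2.contourArea);r=cv2.minAreaRect(c);print('shelf px',r)
w=np.array([ray(a,*q,.08) for q in cv2.boxPoints(r)]);print(w.round(4),w.mean(0).round(4))
print('edges',[np.linalg.norm(w[i]-w[i-1]).round(4) for i in range(4)])
k=(P[...,2]>.108)&(P[...,2]<.135);k[:190]=0;k[215:]=0;k[:,:310]=0;k[:,345:]=0
print('knob',P[k].mean(0),P[k].min(0),P[k].max(0),k.sum())
k=((R<45)&(G<45)&(B<45)).astype(np.uint8);k[:188]=0;k[214:]=0;k[:,:316]=0;k[:,342:]=0
v,u=np.nonzero(k);print(u.min(),u.max(),v.min(),v.max())
cr=np.hstack([im[140:260,140:290],im[100:220,260:410]]).astype(np.uint8)
save('crop',cv2.resize(cr,(800,320),interpolation=cv2.INTER_CUBIC))
```

```text
level px ((173.72373962402344, 199.60800170898438), (7.608108997344971, 54.188358306884766), 25.769329071044922)
[[0.4304 0.3602 0.04  ]
 [0.5703 0.2912 0.04  ]
 [0.5602 0.2713 0.04  ]
 [0.4205 0.3405 0.04  ]] [0.49533442 0.31579804 0.04      ]
shelf px ((330.94268798828125, 151.35205078125), (108.27655029296875, 77.81218719482422), 2.7702157497406006)
[[ 0.5204  0.0238  0.08  ]
 [ 0.7402  0.0081  0.08  ]
 [ 0.7179 -0.2951  0.08  ]
 [ 0.4995 -0.2755  0.08  ]] [ 0.6195 -0.1346  0.08  ]
edges [np.float64(0.3), np.float64(0.2203), np.float64(0.304), np.float64(0.2193)]
knob [ 0.48142083 -0.12493951  0.120532  ] [ 0.46215362 -0.14597697  0.1081672 ] [ 0.50247742 -0.10536299  0.12737157] 194
323 337 193 208
```

View pics/crop.png

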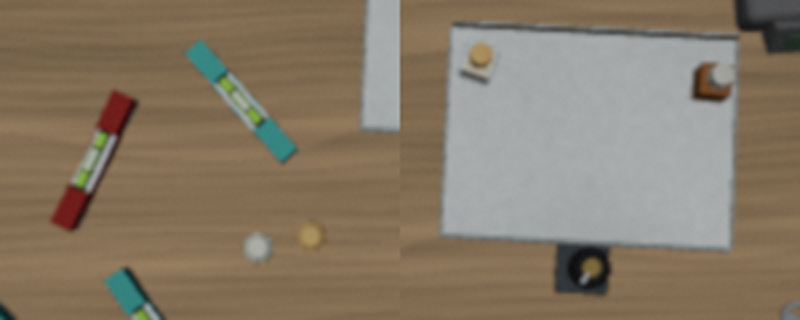

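The crop confirms the red bar with its yellow-green vial, the shelf with flacons at its rear corners, and the black knob with a gold/white top mark. I'm moving above the level now.

>>> step_arm([
  [31,39,0,0,0,7,1],
  [31,39,0,0,0,7,1],
  [31,39,0,0,0,7,1],
  [31,39,0,0,0,7,1],
  [31,39,0,0,0,7,1],
], newtons=40)

```text
clock: 0.6
tcp_pos: [0.2922, -0.3618, 0.231]
orientation: [-0.0, 0.91, 0.415, 0.0]
wrist_force: [0.5, 0.0, 0.1]
finger_gap: 0.0854
grip_force: 0.0
```

>>> step_arm([
  [31,39,0,0,0,7,1],
  [31,39,0,0,0,7,1],
  [31,39,0,0,0,7,1],
  [31,39,0,0,0,7,1],
  [31,39,0,0,0,7,1],
])

```text
clock: 1.1
tcp_pos: [0.4473, -0.1667, 0.2312]
orientation: [0.0, 0.743, 0.669, -0.0]
wrist_force: [1.0, -0.4, -0.4]
finger_gap: 0.0853
grip_force: 0.0
```

>>> step_arm([
  [5,48,-4,0,0,7,1],
  [5,48,-4,0,0,7,1],
  [5,48,-4,0,0,7,1],
  [5,48,-4,0,0,7,1],
  [5,48,-4,0,0,7,1],
])

```text
clock: 1.6
tcp_pos: [0.4711, 0.0734, 0.2109]
orientation: [-0.0, 0.507, 0.862, -0.0]
wrist_force: [0.5, 0.6, 0.1]
finger_gap: 0.0854
grip_force: 0.0
```

>>> step_arm([
  [5,48,-4,0,0,7,1],
  [5,48,-4,0,0,7,1],
  [5,48,-4,0,0,7,1],
  [5,48,-4,0,0,7,1],
  [5,48,-4,0,0,7,1],
])

```text
clock: 2.1
tcp_pos: [0.4961, 0.3134, 0.1908]
orientation: [-0.0, 0.225, 0.974, -0.0]
wrist_force: [2.2, -1.2, 1.1]
finger_gap: 0.0853
grip_force: 0.0
```

>>> step_arm([
  [0,0,0,0,0,0,1],
  [0,0,0,0,0,0,1],
])

```text
clock: 2.3
tcp_pos: [0.4957, 0.3121, 0.1902]
orientation: [-0.001, 0.226, 0.974, -0.001]
wrist_force: [0.2, -1.5, 0.1]
finger_gap: 0.0851
grip_force: 0.0
```

Run:
```python
from h import *
a=read_camera('wrist');im=a['image'].astype(int);save('w1',a['image'])
R,G,B=im[...,0],im[...,1],im[...,2]
m=((R>70)&(G<.5*R)&(B<.5*R)).astype(np.uint8)
cs=[c for c in cv2.findContours(m,0,1)[0] if cv2.contourArea(c)>100]
for c in cs:
  r=cv2.minAreaRect(c);print(r)
r=cv2.minAreaRect(np.concatenate(cs));w=np.array([ray(a,*q,.04) for q in cv2.boxPoints(r)]);print(r,w.round(4),w.mean(0))
print(a['world_from_camera'].round(3)); s=get_state();print(s['tcp_pos'],s['joint_pos'])
```

```text
((348.5, 329.0), (28.0, 23.0), 90.0)
((259.0, 223.0), (40.0, 22.0), 90.0)
((259.0, 115.0), (48.0, 24.0), 90.0)
((281.6969299316406, 222.5831756591797), (270.3846435546875, 75.0383071899414), 68.67676544189453) [[0.415  0.2886 0.04  ]
 [0.4221 0.3586 0.04  ]
 [0.7359 0.3414 0.04  ]
 [0.7379 0.2476 0.04  ]] [0.57772828 0.30905775 0.04      ]
[[ 0.441  0.855  0.274  0.425]
 [ 0.898 -0.419 -0.137  0.347]
 [-0.002  0.307 -0.952  0.333]
 [ 0.     0.     0.     1.   ]]
[0.49592731 0.31113999 0.19064607] [ 4.23426679e-01  3.48784569e-01 -3.56299404e-03  1.22016687e+00
 -3.59660652e-04  8.81892904e-01]
```

View pics/w1.png

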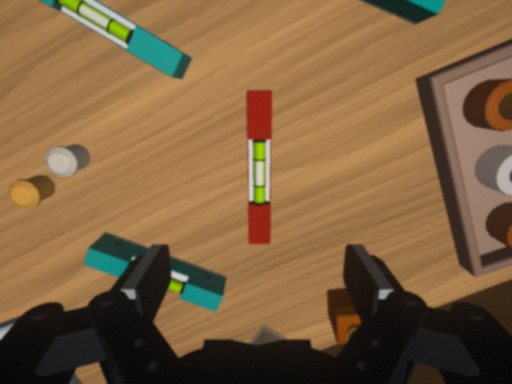

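The wrist view shows the red level upright in the image, with ends at (259,91) and (259,243), aligned with the fingers.

Run:
```python
from h import *
a=read_camera('wrist')
p,q=ray(a,259.3,91,.04),ray(a,259.3,243,.04);print(p,q,(p+q)/2,np.linalg.norm(p-q),np.degrees(np.arctan2(*(p-q)[1::-1])))
s=get_state();print(s['tcp_pos'],(p+q)/2-s['tcp_pos'])
```

```text
[0.42541927 0.3478317  0.04      ] [0.56721577 0.27840382 0.04      ] [0.49631752 0.31311776 0.04      ] 0.15788121124901963 153.9122255784766
[0.49617326 0.31046705 0.1910091 ] [ 1.44264284e-04  2.65070553e-03 -1.51009100e-01]
```

>>> step_arm([
  [0,3,-36,0,0,0,1],
  [0,0,-36,0,0,0,1],
  [0,0,-36,0,0,0,1],
  [0,0,-36,0,0,0,1],
  [0,0,-34,0,0,0,1],
])

```text
clock: 2.9
tcp_pos: [0.4968, 0.3124, 0.0126]
orientation: [0.0, 0.229, 0.973, 0.0]
wrist_force: [0.5, 0.4, 0.2]
finger_gap: 0.0857
grip_force: 0.0
```

>>> step_arm([
  [0,0,0,0,0,0,-0.3],
  [0,0,0,0,0,0,-0.6],
  [0,0,0,0,0,0,-1],
  [0,0,0,0,0,0,-1],
  [0,0,0,0,0,0,-1],
])

```text
clock: 3.4
tcp_pos: [0.4982, 0.3148, 0.0158]
orientation: [0.002, 0.227, 0.974, 0.001]
wrist_force: [-0.5, -1.1, 7.0]
finger_gap: 0.0231
grip_force: 41.7
```

Run:
```python
import workcell;print([n for n in dir(workcell) if n[0]!='_'],getattr(workcell,'grasp_offset',None))
s=workcell.get_state();print(s['finger_gap'],s['grip_force'],s['tcp_pos'],s['wrist_force'])
```

```text
['MotionError', 'get_state', 'grasp_offset', 'hand_in', 'read_camera'] 0.0187
0.023091923025504956 41.69265925884247 [0.49824924 0.31483138 0.0157521 ] [-0.46993846 -1.05329293  6.95168203]
```

>>> step_arm([
  [0,0,15,0,0,0,-1],
  [0,0,35,0,0,0,-1],
  [0,0,35,0,0,0,-1],
  [0,0,35,0,0,0,-1],
  [0,0,35,0,0,0,-1],
])

```text
clock: 3.9
tcp_pos: [0.4962, 0.3144, 0.1702]
orientation: [0.0, 0.227, 0.974, 0.0]
wrist_force: [0.8, 0.9, -3.1]
finger_gap: 0.0232
grip_force: 40.3
```

>>> step_arm([
  [6,-20,0,0,0,2,-1],
  [12,-38,0,0,0,2,-1],
  [12,-40,0,0,0,2,-1],
  [12,-42,0,0,0,2,-1],
  [12,-42,0,0,0,2,-1],
])

```text
clock: 4.4
tcp_pos: [0.5506, 0.1312, 0.1689]
orientation: [0.0, 0.14, 0.99, 0.0]
wrist_force: [1.1, 1.1, -2.9]
finger_gap: 0.0235
grip_force: 40.3
```

>>> step_arm([
  [12,-42,0,0,0,2,-1],
  [12,-42,0,0,0,2,-1],
  [12,-42,0,0,0,2,-1],
  [12,-42,0,0,0,2,-1],
  [12,-42,0,0,0,2,-1],
])

```text
clock: 4.9
tcp_pos: [0.6107, -0.0792, 0.1689]
orientation: [0.0, 0.054, 0.999, 0.0]
wrist_force: [0.6, -0.3, -2.6]
finger_gap: 0.0233
grip_force: 40.3
```

>>> step_arm([
  [8,-36,0,0,0,1,-1],
  [2,-19,0,0,0,1,-1],
  [0,0,0,0,0,0,-1],
  [0,0,0,0,0,0,-1],
])

```text
clock: 5.3
tcp_pos: [0.6202, -0.1326, 0.1683]
orientation: [-0.0, 0.038, 0.999, 0.0]
wrist_force: [-0.3, 0.4, -3.0]
finger_gap: 0.0231
grip_force: 40.3
```

Run:
```python
from h import *
a=read_camera('wrist');b=read_camera('top');s=get_state();print(s)
im=np.hstack([a['image'],cv2.resize(b['image'][90:230,240:420],(493,384))]);save('w2',cv2.resize(im,(800,306)))
np.savez('c2',w=a,t=b)
```

```text
{'clock': 5.4, 'joint_pos': array([-3.35665155e-01,  4.50953429e-01,  9.47077632e-02,  1.21507263e+00,
        4.60271562e-04, -2.62122502e-01]), 'qvel': array([ 0.01001968, -0.00405697, -0.00283627, -0.00201367, -0.00223632,
       -0.00266613]), 'tau': array([-7.46772699e-01, -5.68176198e+01,  3.07847393e+01, -3.40904505e-02,
       -3.33074830e-02,  3.01108892e-03]), 'tcp_pos': array([ 0.62022219, -0.13150017,  0.16845927]), 'orientation': array([-1.81645396e-04,  3.67630980e-02,  9.99323948e-01,  2.96782156e-04]), 'wrist_force': array([ 0.02631804,  1.13455226, -3.44868969]), 'ft_torque': array([ 0.00953278, -0.00794631,  0.02251796]), 'grip_force': 40.31037390232086, 'finger_gap': 0.023501420126670638}
```

View pics/w2.png

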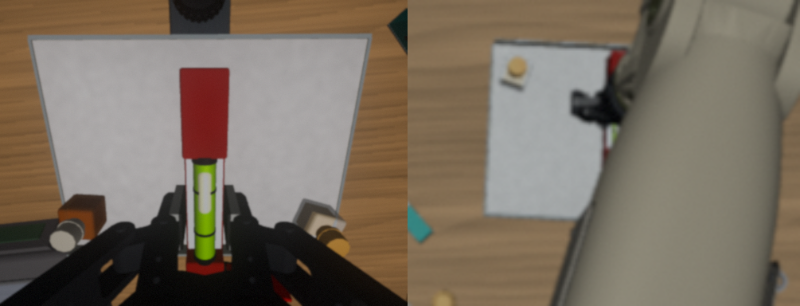

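The level is held, aligned with the shelf: its red front block is centred at about (204,113) in the picture, with the shelf's front edge horizontal from (30,36) to (371,36). I'll refine the placement.

Run:
```python
from h import *
a=np.load('c2.npz',allow_pickle=True)['w'].item()
P=pts(a);im=a['image'].astype(int)
R,G,B=im[...,0],im[...,1],im[...,2]
s=((abs(P[...,2]-.08)<.01)&(np.minimum(R,B)>110)).astype(np.uint8)
c=max(cv2.findContours(s,0,1)[0],key=cv2.contourArea)[:,0]
W=np.array([ray(a,*q,.08) for q in c])
ang=np.radians(-4.2);ex=np.array([np.cos(ang),np.sin(ang)]);ey=np.array([-ex[1],ex[0]])
m=np.array([.6195,-.1346]);L=(W[:,:2]-m)@np.array([ex,ey]).T
print(L.min(0),L.max(0))
f=L[(L[:,0]<L[:,0].min()+.006)];print('front slope deg',np.degrees(np.polyfit(f[:,1],f[:,0],1)[0]))
rd=((R>80)&(G<.4*R)).astype(np.uint8);rd[220:]=0
v,u=np.nonzero(rd);print(u.min(),u.max(),v.min(),v.max(),'top z',np.median(P[...,2][rd>0]))
p=ray(a,(u.min()+u.max())/2,v.min(),np.median(P[...,2][rd>0]))
print('front end rel mid',(p[:2]-m)@np.array([ex,ey]).T)
q=P[120:190,230:290][rd[120:190,230:290]>0];A=np.c_[q[:,:2],np.ones(len(q))];print('tilt',np.linalg.lstsq(A,q[:,2],rcond=None)[0])
t=get_state()['tcp_pos'];print((t[:2]-m)@np.array([ex,ey]).T)
```

```text
[-0.11086398 -0.15412695] [0.09506343 0.14986061]
front slope deg -0.015075933349831983
227 286 86 199 top z 0.19297767440409602
front end rel mid [-0.08056605  0.00183105]
tilt [-0.15475676  0.00265667  0.28118914]
[0.00049323 0.0031444 ]
```

>>> step_arm([
  [0,-3,-20,0,0,0,-1],
  [0,0,-25,0,0,0,-1],
  [0,0,-15,0,0,0,-1],
  [0,0,-5,0,0,0,-1],
  [0,0,0,0,0,0,-1],
])

```text
clock: 5.9
tcp_pos: [0.62, -0.1342, 0.1029]
orientation: [-0.001, 0.036, 0.999, 0.0]
wrist_force: [0.3, -0.9, -2.5]
finger_gap: 0.0232
grip_force: 40.3
```

>>> step_arm([
  [0,0,-2,0,0,0,-1],
  [0,0,-1,0,0,0,-1],
  [0,0,-1,0,0,0,-1],
  [0,0,-1,0,0,0,-1],
  [0,0,0,0,0,0,-1],
])

```text
clock: 6.4
tcp_pos: [0.6206, -0.1357, 0.0984]
orientation: [0.0, 0.037, 0.999, 0.0]
wrist_force: [-0.3, -1.0, -3.5]
finger_gap: 0.0231
grip_force: 40.3
```

>>> step_arm([
  [0,0,-1,0,0,0,-1],
  [0,0,-1,0,0,0,-1],
  [0,0,0,0,0,0,-1],
])

```text
clock: 6.7
tcp_pos: [0.6204, -0.1356, 0.0961]
orientation: [-0.0, 0.037, 0.999, 0.0]
wrist_force: [-0.2, -0.3, -3.1]
finger_gap: 0.0231
grip_force: 40.3
```

>>> step_arm([
  [0,0,-1,0,0,0,-1],
  [0,0,-1,0,0,0,-1],
  [0,0,0,0,0,0,-1],
])

```text
clock: 7.0
tcp_pos: [0.6205, -0.1356, 0.0955]
orientation: [0.0, 0.037, 0.999, -0.0]
wrist_force: [-3.7, -0.1, 4.7]
finger_gap: 0.0229
grip_force: 41.3
```

>>> step_arm([
  [0,0,0,0,0,0,-0.6],
  [0,0,0,0,0,0,-0.2],
  [0,0,0,0,0,0,0.2],
  [0,0,0,0,0,0,0.2],
  [0,0,5,0,0,0,0.2],
])

```text
clock: 7.5
tcp_pos: [0.6201, -0.1354, 0.0986]
orientation: [-0.001, 0.037, 0.999, 0.0]
wrist_force: [0.3, 0.5, 0.5]
finger_gap: 0.0511
grip_force: 0.0
```

>>> step_arm([
  [0,0,25,0,0,0,0.2],
  [0,0,30,0,0,0,-0.5],
  [-28,2,0,0,0,0,-1],
  [-29,2,0,0,0,0,-1],
  [0,0,0,0,0,0,-1],
])

```text
clock: 8.0
tcp_pos: [0.5601, -0.1307, 0.1546]
orientation: [-0.001, 0.037, 0.999, 0.0]
wrist_force: [-0.2, -0.5, -0.1]
finger_gap: -0.0
grip_force: 0.0
```

Run:
```python
from h import *
a=read_camera('wrist');b=read_camera('side');c=read_camera('top');s=get_state();print(s['tcp_pos'],s['wrist_force'],s['finger_gap'])
im=np.hstack([a['image'],cv2.resize(b['image'][90:190,200:340],(538,384))]);save('w3',cv2.resize(im,(800,293)))
np.savez('c3',w=a,s=b,t=c)
```

```text
[ 0.56435995 -0.13186422  0.15491972] [ 0.66161033  0.3884443  -0.88264396] 3.156479912326851e-05
```

View pics/w3.png

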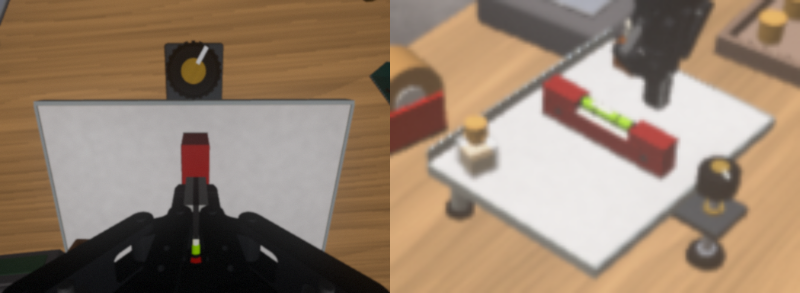

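The level lies on the shelf, pointing front to back, with the shut fingers above its front block. Next I press the front block.

>>> step_arm([
  [0,0,-20,0,0,0,-1],
  [0,0,-10,0,0,0,-1],
  [0,0,-3,0,0,0,-1],
  [0,0,-2,0,0,0,-1],
  [0,0,-1,0,0,0,-1],
])

```text
clock: 8.65
tcp_pos: [0.5633, -0.1314, 0.1195]
orientation: [-0.0, 0.037, 0.999, 0.0]
wrist_force: [-5.8, 2.5, 13.2]
finger_gap: 0.0001
grip_force: 6.6
```

>>> step_arm([
  [0,0,-1,0,0,0,-1],
  [0,0,0,0,0,0,-1],
  [0,0,0,0,0,0,-1],
])

```text
clock: 8.95
tcp_pos: [0.5634, -0.1314, 0.1196]
orientation: [0.0, 0.037, 0.999, -0.0]
wrist_force: [-6.3, 1.9, 12.8]
finger_gap: -0.0001
grip_force: 6.4
```

>>> step_arm([
  [0,0,25,0,0,0,-1],
  [38,-3,0,0,0,0,-1],
  [38,-3,0,0,0,0,-1],
  [38,-2,0,0,0,0,-1],
  [0,0,-18,0,0,0,-1],
])

```text
clock: 9.45
tcp_pos: [0.6848, -0.1409, 0.1266]
orientation: [0.005, 0.037, 0.999, -0.001]
wrist_force: [-1.2, -0.8, -0.7]
finger_gap: 0.0
grip_force: 0.0
```

>>> step_arm([
  [0,0,-4,0,0,0,-1],
  [0,0,-2,0,0,0,-1],
  [0,0,-1,0,0,0,-1],
  [0,0,0,0,0,0,-1],
  [0,0,0,0,0,0,-1],
])

```text
clock: 9.95
tcp_pos: [0.6798, -0.1399, 0.12]
orientation: [0.003, 0.037, 0.999, -0.0]
wrist_force: [4.0, 1.1, 5.0]
finger_gap: 0.0004
grip_force: 2.5
```

>>> step_arm([
  [0,0,-1,0,0,0,-1],
  [0,0,0,0,0,0,-1],
  [0,0,0,0,0,0,-1],
  [0,0,0,0,0,0,-1],
  [0,0,0,0,0,0,-1],
])

```text
clock: 10.45
tcp_pos: [0.6798, -0.1399, 0.1199]
orientation: [0.003, 0.037, 0.999, -0.0]
wrist_force: [2.8, 0.6, 9.5]
finger_gap: 0.0002
grip_force: 4.6
```

>>> step_arm([
  [0,0,0,0,0,0,-1],
  [0,0,0,0,0,0,-1],
  [0,0,0,0,0,0,-1],
  [0,0,0,0,0,0,-1],
  [0,0,0,0,0,0,-1],
])

```text
clock: 10.95
tcp_pos: [0.6798, -0.1399, 0.1199]
orientation: [0.003, 0.037, 0.999, -0.0]
wrist_force: [2.2, 0.3, 9.6]
finger_gap: -0.0002
grip_force: 4.6
```

```bash
cat >> h.py <<'E'
A=np.radians(-4.2);EX=np.array([np.cos(A),np.sin(A)]);EY=np.array([-EX[1],EX[0]]);MID=np.array([.6190,-.1355])
E
python3 - <<'E'
from h import *
a=read_camera('wrist');s=get_state();print(s['tcp_pos'],s['wrist_force'],s['joint_pos'])
np.savez('c4',w=a);save('w4',a['image'])
E
```

```text
[ 0.67979356 -0.13989629  0.11995636] [2.58826434 0.70394666 9.14489912] [-3.18896210e-01  5.85724807e-01  1.94815529e-01  1.17317464e+00
  9.49112578e-04 -2.44737163e-01]
```

View pics/w4.png

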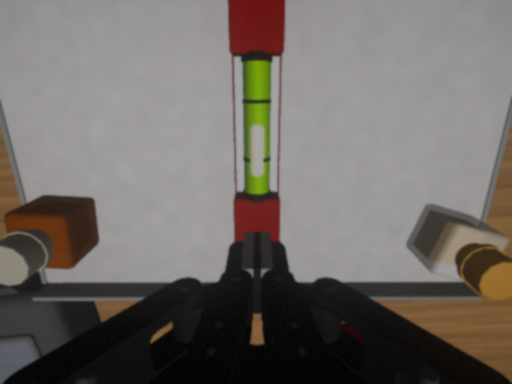

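Looking down on the vial while pressing the rear block: black rings at (257,101) and (257,159), bubble from (257,124) to (257,176), so it sits towards the back.

```bash
cat >> h.py <<'E'
def bubble(a,show=True):
    im=a['image'].astype(int);R,G,B=im[...,0],im[...,1],im[...,2]
    g=((G>110)&(B<70)&(R>80))
    v,u=np.nonzero(g);u0=int(round(np.median(u)))
    v0,v1=v[abs(u-u0)<12].min(),v[abs(u-u0)<12].max()
    ed=im[v0:v1+1,list(range(u0-9,u0-7))+list(range(u0+8,u0+10))].mean(-1).mean(1)
    dk=np.where(ed<.6*np.median(ed))[0];dk=dk[(dk>8)&(dk<len(ed)-8)]+v0
    sp=np.split(dk,np.where(np.diff(dk)>3)[0]+1);rings=[x.mean() for x in sp if len(x)]
    bl=B[v0:v1+1,u0-3:u0+4].mean(1);w=np.where(bl>110)[0]+v0
    f=lambda r:((ray(a,u0,r,.112)[:2]-MID)@EX)*1e3
    print('u',u0,'rings',rings,'bubble',w.min(),w.max())
    rr=[f(r) for r in rings];b=(f(w.min()-.5)+f(w.max()+.5))/2
    print('mm rings',np.round(rr,2),'bub len',abs(f(w.min()-.5)-f(w.max()+.5)),'offset to back',b-np.mean(rr))
E
python3 - <<'E'
from h import *
a=np.load('c4.npz',allow_pickle=True)['w'].item();bubble(a)
b=np.load('c3.npz',allow_pickle=True)
for n in 'wt':
    c=b[n].item();im=c['image'].astype(int);P=pts(c)
    k=(abs(P[...,2]-.118)<.012)&(im.max(-1)<70)&(np.hypot(P[...,0]-.48,P[...,1]+.125)<.03)
    q=P[k];print(n,len(q),q.min(0),q.max(0),(q.min(0)+q.max(0))/2)
E
```

```text
u 259 rings [np.float64(101.0)] bubble 125 175
mm rings [-13.79] bub len 26.098082995628832 offset to back 24.17362808878729
w 3169 [ 0.46135231 -0.14769545  0.11613428] [ 0.50265381 -0.10605369  0.12432849] [ 0.48200306 -0.12687457  0.12023138]
t 67 [ 0.4678178  -0.127332    0.10923624] [ 0.50286682 -0.10497695  0.12587356] [ 0.48534231 -0.11615447  0.1175549 ]
```

>>> step_arm([
  [0,0,20,0,0,0,-1],
  [0,0,40,0,0,0,-0.5],
  [-26,2,15,0,0,8,0.3],
  [-26,2,0,0,0,8,0.3],
  [-26,2,0,0,0,8,0.3],
])

```text
clock: 11.5
tcp_pos: [0.5987, -0.1336, 0.1926]
orientation: [0.001, -0.174, 0.985, -0.0]
wrist_force: [-0.5, -0.3, -0.3]
finger_gap: 0.0554
grip_force: 0.0
```

>>> step_arm([
  [-26,2,0,0,0,8,0.3],
  [-26,2,0,0,0,8,0.3],
  [-26,2,0,0,0,8,0.3],
  [-26,2,0,0,0,8,0.3],
  [-19,0,0,0,0,4,0.3],
])

```text
clock: 12.0
tcp_pos: [0.4743, -0.125, 0.1917]
orientation: [-0.0, -0.469, 0.883, 0.0]
wrist_force: [0.6, 0.8, -0.5]
finger_gap: 0.0554
grip_force: 0.0
```

>>> step_arm([
  [0,0,0,0,0,0,0.3],
  [0,0,0,0,0,0,0.3],
  [0,0,0,0,0,0,0.3],
])

```text
clock: 12.3
tcp_pos: [0.4774, -0.1258, 0.1917]
orientation: [0.0, -0.467, 0.884, -0.0]
wrist_force: [0.6, 0.1, -0.3]
finger_gap: 0.0555
grip_force: 0.0
```

Run:
```python
from h import *
s=get_state();print(s['tcp_pos'],s['orientation'],s['finger_gap'],s['joint_pos'])
c=read_camera('wrist');im=c['image'].astype(int);P=pts(c)
k=(abs(P[...,2]-.119)<.008)&(im.max(-1)<80)&(np.hypot(P[...,0]-.48,P[...,1]+.125)<.035)
q=P[k];print(len(q),q.min(0),q.max(0),(q.min(0)+q.max(0))/2)
save('w5',c['image'])
```

```text
[ 0.47743094 -0.12581127  0.19165724] [ 3.75512322e-04 -4.67061683e-01  8.84224587e-01 -3.51138975e-04] 0.05549639213229473 [-4.20506867e-01  1.72241278e-01 -2.36331373e-01  1.16120772e+00
  1.58333085e-04 -1.39243654e+00]
1627 [ 0.4607274  -0.14806126  0.11101313] [ 0.50041526 -0.10708971  0.12419752] [ 0.48057133 -0.12757548  0.11760532]
```

View pics/w5.png

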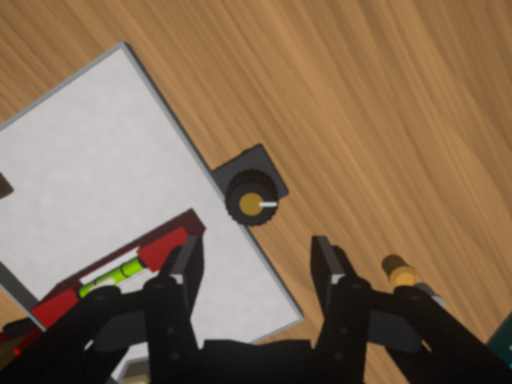

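The black knob is centred at (251,198), with the open fingers either side. I'm descending onto it.

>>> step_arm([
  [3,-1,-30,0,0,0,0.3],
  [0,0,-35,0,0,0,0.3],
  [0,0,-25,0,0,0,0.3],
  [0,0,-8,0,0,0,0.3],
  [0,0,0,0,0,0,0.3],
])

```text
clock: 12.85
tcp_pos: [0.4791, -0.1262, 0.0922]
orientation: [-0.001, -0.467, 0.884, 0.001]
wrist_force: [-1.0, -0.3, 0.3]
finger_gap: 0.0558
grip_force: 0.0
```

>>> step_arm([
  [0,0,0,0,0,0,0],
  [0,0,0,0,0,0,-0.4],
  [0,0,0,0,0,0,-1],
  [0,0,0,0,0,0,-1],
  [0,0,0,0,0,0,-1],
], newtons=50)

```text
clock: 13.35
tcp_pos: [0.4814, -0.1275, 0.0949]
orientation: [0.001, -0.467, 0.884, -0.002]
wrist_force: [3.1, -2.7, 6.7]
finger_gap: 0.0385
grip_force: 51.2
```

>>> step_arm([
  [0,0,0,0,0,-7,-1],
  [0,0,0,0,0,-7,-1],
  [0,0,0,0,0,-7,-1],
  [0,0,0,0,0,-7,-1],
  [0,0,0,0,0,-7,-1],
])

```text
clock: 13.85
tcp_pos: [0.4811, -0.127, 0.0949]
orientation: [0.002, -0.178, 0.984, -0.001]
wrist_force: [2.8, 0.4, 6.7]
finger_gap: 0.0382
grip_force: 51.2
```

>>> step_arm([
  [0,0,0,0,0,-8,-1],
  [0,0,0,0,0,-8,-1],
  [0,0,0,0,0,-8,-1],
  [0,0,0,0,0,-8,-1],
  [0,0,0,0,0,-8,-1],
])

```text
clock: 14.35
tcp_pos: [0.4811, -0.1264, 0.0949]
orientation: [0.002, 0.17, 0.986, 0.0]
wrist_force: [2.5, 1.1, 7.7]
finger_gap: 0.0383
grip_force: 51.3
```

>>> step_arm([
  [0,0,0,0,0,-8,-1],
  [0,0,0,0,0,-8,-1],
  [0,0,0,0,0,-8,-1],
  [0,0,0,0,0,-8,-1],
  [0,0,0,0,0,-8,-1],
])

```text
clock: 14.85
tcp_pos: [0.4815, -0.1259, 0.0949]
orientation: [0.002, 0.496, 0.868, 0.002]
wrist_force: [6.3, 4.1, 6.9]
finger_gap: 0.0384
grip_force: 51.3
```

>>> step_arm([
  [0,0,0,0,0,-8,-1],
  [0,0,0,0,0,-8,-1],
  [0,0,0,0,0,-8,-1],
  [0,0,0,0,0,-8,-1],
  [0,0,0,0,0,0,-1],
])

```text
clock: 15.35
tcp_pos: [0.482, -0.1258, 0.0949]
orientation: [0.001, 0.715, 0.699, 0.003]
wrist_force: [6.5, 3.9, 7.1]
finger_gap: 0.0387
grip_force: 51.3
```

Run:
```python
from h import *
s=get_state();print(s['tcp_pos'],s['orientation'],s['finger_gap'],s['joint_pos'],s['wrist_force'],s['ft_torque'])
a=read_camera('side');im=a['image'][85:185,200:340];save('s6',cv2.resize(im,(784,560),interpolation=cv2.INTER_CUBIC))
```

```text
[ 0.48196685 -0.12577037  0.09491594] [0.0013794  0.71548435 0.69862287 0.00251628] 0.0386625189519883 [-0.41879995  0.24926639 -0.39103897  0.92606767  0.0036568   1.17585086] [6.50262562 3.93413646 7.0962245 ] [ 0.76939776 -0.73744821 -0.09532619]
```

View pics/s6.png

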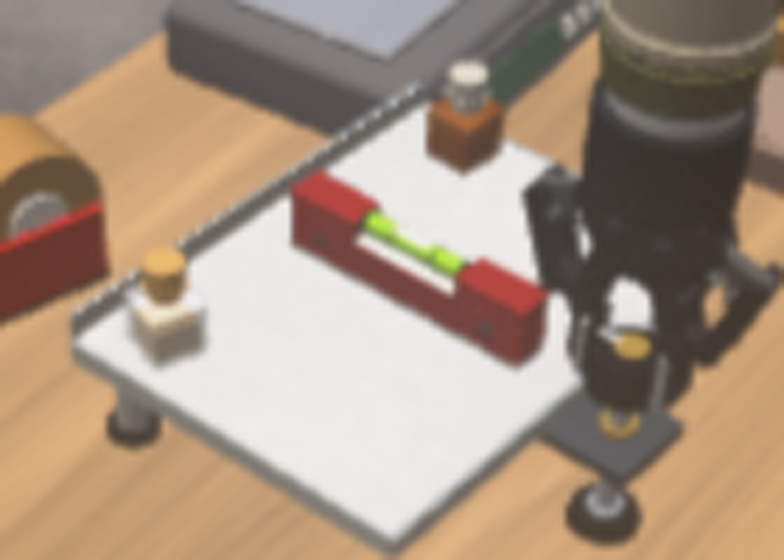

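The bubble now looks near the middle: green at both ends, at about (380,222) and (448,262). I'll release the knob and go to the rear block, where I can view it from above.

>>> step_arm([
  [0,0,0,0,0,0,0.1],
  [0,0,0,0,0,0,0.3],
  [0,0,0,0,0,0,0.3],
  [0,0,30,0,0,0,0.3],
  [0,0,40,0,0,0,0.3],
])

```text
clock: 15.9
tcp_pos: [0.477, -0.1256, 0.1616]
orientation: [-0.003, 0.715, 0.699, -0.001]
wrist_force: [1.4, -0.7, -0.5]
finger_gap: 0.0556
grip_force: 0.0
```

>>> step_arm([
  [0,0,28,0,0,8,0],
  [20,-2,0,0,0,8,-0.5],
  [20,-1,0,0,0,8,-1],
  [20,-2,0,0,0,8,-1],
  [20,-1,0,0,0,8,-1],
])

```text
clock: 16.4
tcp_pos: [0.5595, -0.1326, 0.1909]
orientation: [-0.001, 0.43, 0.903, -0.0]
wrist_force: [0.3, -0.5, -0.4]
finger_gap: -0.0002
grip_force: 0.0
```

>>> step_arm([
  [20,-2,0,0,0,8,-1],
  [20,-1,0,0,0,8,-1],
  [20,-2,0,0,0,8,-1],
  [20,-1,0,0,0,8,-1],
  [20,-1,0,0,0,8,-1],
])

```text
clock: 16.9
tcp_pos: [0.6596, -0.1397, 0.1905]
orientation: [-0.001, 0.095, 0.995, 0.0]
wrist_force: [0.1, -0.1, 0.1]
finger_gap: 0.0003
grip_force: 0.0
```

>>> step_arm([
  [20,-1,0,0,0,7,-1],
  [0,0,0,0,0,0,-1],
  [0,0,0,0,0,0,-1],
  [0,0,0,0,0,0,-1],
])

```text
clock: 17.3
tcp_pos: [0.6784, -0.1405, 0.191]
orientation: [-0.001, 0.038, 0.999, 0.0]
wrist_force: [0.5, -0.9, -0.1]
finger_gap: 0.0002
grip_force: 0.0
```

Run:
```python
from h import *
s=get_state();print(s['tcp_pos'],s['orientation'],s['finger_gap'],np.array(s['wrist_force']).round(1))
a=read_camera('wrist');np.savez('c7',w=a);im=a['image'].astype(int);R,G,B=im[...,0],im[...,1],im[...,2]
g=(G>110)&(B<70)&(R>80);v,u=np.nonzero(g);u0=int(np.median(u));print(u0,v.min(),v.max())
for r in range(v.min()-3,v.max()+4):print(r,im[r,u0-2:u0+3].mean(0).astype(int),end=';')
save('w7',cv2.resize(a['image'][:260,150:370],(550,600),interpolation=cv2.INTER_CUBIC)[:600])
```

```text
[ 0.67844283 -0.14047987  0.19099843] [-7.89619985e-04  3.80581926e-02  9.99275187e-01  2.28076018e-04] 0.00022947808104497244 [ 0.5 -0.9 -0.1]
264 74 290
71 [45 42 39];72 [47 48 38];73 [62 73 38];74 [ 85 109  36];75 [104 137  36];76 [112 148  36];77 [111 148  35];78 [113 150  38];79 [114 150  39];80 [115 150  40];81 [114 150  38];82 [114 150  39];83 [114 150  39];84 [115 151  40];85 [114 150  38];86 [115 151  40];87 [115 150  39];88 [115 150  39];89 [116 151  41];90 [115 151  41];91 [114 150  40];92 [116 151  42];93 [115 150  41];94 [115 150  41];95 [115 151  42];96 [115 151  42];97 [114 149  42];98 [108 140  44];99 [ 92 116  46];100 [72 85 48];101 [75 89 49];102 [ 96 120  48];103 [112 142  50];104 [120 150  58];105 [124 151  68];106 [128 153  76];107 [130 154  82];108 [130 153  83];109 [131 153  83];110 [130 152  83];111 [131 153  83];112 [131 152  83];113 [130 153  83];114 [130 152  83];115 [130 152  84];116 [131 153  85];117 [133 153  87];118 [133 154  88];119 [133 154  88];120 [133 154  89];121 [132 153  87];122 [133 155  89];123 [133 154  87];124 [133 153  87];125 [132 154  87]
[... 2124 characters left out ...]
;248 [50 47 46];249 [50 48 46];250 [49 47 46];251 [49 47 45];252 [48 46 46];253 [49 46 44];254 [48 46 45];255 [48 45 44];256 [47 46 44];257 [48 46 44];258 [47 46 45];259 [46 45 44];260 [46 45 44];261 [46 45 43];262 [46 44 42];263 [46 43 42];264 [46 44 43];265 [45 43 41];266 [46 44 43];267 [53 51 50];268 [78 76 75];269 [110 108 106];270 [126 125 122];271 [119 117 114];272 [98 97 95];273 [76 74 73];274 [59 57 56];275 [48 46 45];276 [37 35 34];277 [29 27 26];278 [21 19 19];279 [18 16 16];280 [18 17 16];281 [18 15 15];282 [16 15 14];283 [16 14 14];284 [15 13 13];285 [16 14 13];286 [17 15 14];287 [15 13 12];288 [15 13 12];289 [16 13 13];290 [12 10  9];291 [15 13 12];292 [14 13 12];293 [14 13 11];
```

View pics/w7.png

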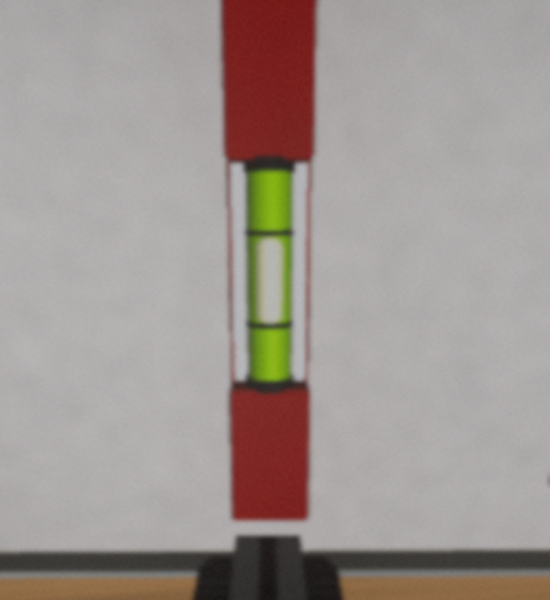

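The bubble (rows ~237–325 of the crop) sits between the rings (rows 232 and 325), close to centred. I'll take a subpixel check on its own column.

```bash
cat >> h.py <<'E'
def bub2(a,lo,hi):
    im=a['image'].astype(float)
    B=im[lo:hi,:,2];gr=(im[lo:hi,:,1]>110)&(im[lo:hi,:,2]<60)
    cols=np.nonzero(gr.any(0))[0];cols=cols[(cols>230)&(cols<290)];c=(cols.min()+cols.max())/2
    j=int(round(c));b=B[:,j-2:j+3].mean(1);e=im[lo:hi][:,[cols.min()+3,cols.min()+4,cols.max()-4,cols.max()-3],1].mean(1)
    th=(b.max()+b.min())/2;w=np.nonzero(b>th)[0]
    x=lambda i,d:i-d*(b[i]-th)/(b[i]-b[i-d])
    b0,b1=x(w[0],1)+lo,x(w[-1],-1)+lo
    print('cols',cols.min(),cols.max(),'bubble',b0,b1)
    print('edge min rows',[i+lo for i in range(2,len(e)-2) if e[i]==e[i-2:i+3].min() and e[i]<.75*np.median(e)],np.round(b[:0]))
    return b0,b1
E
python3 - <<'E'
from h import *
a=np.load('c7.npz',allow_pickle=True)['w'].item();b0,b1=bub2(a,78,160)
f=lambda r:((ray(a,257,r,.115)[:2]-MID)@EX)*1e3
print(f(b0),f(b1),f(100.4),f(140.4),'off',(f(b0)+f(b1)-f(100.4)-f(140.4))/2)
a=np.load('c4.npz',allow_pickle=True)['w'].item();b0,b1=bub2(a,65,190)
print(f(b0),f(b1),f(101),f(159),'off',(f(b0)+f(b1)-f(101)-f(159))/2)
E
```

```text
cols 250 265 bubble 102.5935960591133 139.83488372093024
edge min rows [101, 141] []
-12.168828157808987 13.934397446230204 -13.646978705358036 14.345765708630333 off 0.5333911425744597
cols 247 269 bubble 123.91919191919192 176.33644859813086
edge min rows [101, 160] []
-3.2756048823524737 23.02057869692131 -13.902343411249312 13.99754859161817 off 9.824884317099986
```

0.5 mm off centre, so within tolerance. Now the final press on the rear block.

>>> step_arm([
  [0,0,-25,0,0,0,-1],
  [0,0,-25,0,0,0,-1],
  [0,0,-14,0,0,0,-1],
  [0,0,-4,0,0,0,-1],
  [0,0,-2,0,0,0,-1],
])

```text
clock: 17.85
tcp_pos: [0.679, -0.1406, 0.1215]
orientation: [-0.0, 0.038, 0.999, 0.0]
wrist_force: [0.1, -0.0, 0.9]
finger_gap: -0.0001
grip_force: 0.0
```

>>> step_arm([
  [0,0,-1,0,0,0,-1],
  [0,0,-1,0,0,0,-1],
  [0,0,0,0,0,0,-1],
  [0,0,0,0,0,0,-1],
])

```text
clock: 18.25
tcp_pos: [0.68, -0.1407, 0.1201]
orientation: [0.001, 0.037, 0.999, -0.0]
wrist_force: [-0.0, 0.1, 1.9]
finger_gap: 0.0
grip_force: 0.9
```

>>> step_arm([
  [0,0,-1,0,0,0,-1],
  [0,0,-0.5,0,0,0,-1],
  [0,0,0,0,0,0,-1],
  [0,0,0,0,0,0,-1],
  [0,0,0,0,0,0,-1],
])

```text
clock: 18.75
tcp_pos: [0.68, -0.1407, 0.1201]
orientation: [0.001, 0.037, 0.999, -0.0]
wrist_force: [-2.8, 0.1, 8.2]
finger_gap: 0.0001
grip_force: 4.2
```

>>> step_arm([
  [0,0,0,0,0,0,-1],
  [0,0,0,0,0,0,-1],
  [0,0,0,0,0,0,-1],
  [0,0,0,0,0,0,-1],
  [0,0,0,0,0,0,-1],
])

```text
clock: 19.25
tcp_pos: [0.68, -0.1407, 0.1201]
orientation: [0.001, 0.037, 0.999, -0.0]
wrist_force: [-2.7, 0.7, 8.3]
finger_gap: 0.0001
grip_force: 4.2
```

>>> step_arm([
  [0,0,0,0,0,0,-1],
  [0,0,0,0,0,0,-1],
  [0,0,0,0,0,0,-1],
  [0,0,0,0,0,0,-1],
  [0,0,0,0,0,0,-1],
])

```text
clock: 19.75
tcp_pos: [0.68, -0.1407, 0.1201]
orientation: [0.001, 0.037, 0.999, -0.0]
wrist_force: [-2.9, 0.1, 9.0]
finger_gap: 0.0005
grip_force: 4.2
```

Run:
```python
from h import *
a=read_camera('wrist');s=get_state();print(s['tcp_pos'],s['wrist_force'])
b0,b1=bub2(a,65,190)
f=lambda r:((ray(a,257,r,.115)[:2]-MID)@EX)*1e3
print('off',(f(b0)+f(b1)-f(101)-f(159))/2)
```

```text
[ 0.6799672  -0.14074505  0.12005528] [-2.30775956  0.23827963  9.35547372]
cols 249 271 bubble 103.875 158.41624365482232
edge min rows [101, 160] []
off 0.5057834221306976
```

Steady press of about 8–9 N, with the bubble 0.5 mm from centre between the lines. Handing in.

```bash
python3 -c "
from workcell import *
print(hand_in())"
```

```text
the job is handed in; nothing more can be done
None
```

The job is handed in: the red level lies front to back on the middle of the shelf and was pressed flat, the knob was turned about 2.6 rad clockwise, the bubble sits about 0.5 mm from centre between the lines, and the fingers hold a steady press of about 8–9 N on the level's rear block.

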